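# Set out the watchmaker's bench

### The arm

A 7-joint arm with a two-finger parallel gripper is mounted at the origin on the work surface. World frame = base frame: x ahead of the robot, y to its left, z up, the work surface at z = 0. Lengths are in m, angles in rad, forces in N, time in s.
With the tool pointing down it reaches from about 0.4 to 0.9 m from the base axis. Payload 5.5 kg.
Tool frame: the origin (TCP) lies midway between the tips of the shut fingers; the grasp point (between the pads) lies behind it (robot.pinch_z is the z of the grasp point in the tool frame, in m); z points along the fingers, y is the line along which they close (so a half turn about z gives the same grasp; the last joint's range is limited). The gripper opens to 92 mm and grips with 3 to 60 N. Pads are 19 mm wide; open, the fingers measure 130 mm over their backs; the gripper's body (75 mm by 190 mm) begins 47 mm behind the grasp point.
Start: joints at [-1.027, 0.501, -0.427, 1.55, 0.221, 1.138, -0.21], TCP at [0.18, 0.625, 0.227] pointing down, gripper open.
Joint ranges: [-2.88, 2.88], [-0.31, 2.03], [-1.54, 1.56], [0.2, 2.42], [-1.41, 4.55], [0.19, 2.02], [-2.57, 2.57]. Speed limits (rad/s): [2.57, 2.57, 3.14, 3.14, 3.14, 3.14, 3.14].

### API

Orientations are given as a 3x3 rotation matrix whose columns are the frame's x, y, z axes.
In Python, from station import robot, viewer gives the robot as it stands.
- The arm moves only by the tool apply_moves, never from a script. Its argument "motion" is text: rows parted by semicolons, each of 5 numbers parted by spaces: the shift along the tool's x, y, z in cm, then the turn about the tool's z in rad, then the finger opening in cm, from 0 to 9.18. In form: tx ty tz turn claw; .... A call has 1 to 12 rows; each row shifts and turns the commanded pose from where the row before left it, along the tool's axes as they then stand; what a row does not reach is not made up. A row lasts 1/12 s, in which the tool goes at most 41.7 mm and 7.16 degrees, less where a joint would pass 70% of its speed; a pose out of reach is approached as far as the arm can. A call is refused whole if a number of a shift passes 4.17 or a number of a turn 0.125, either way. A call with a gripper value outside its range is refused whole. The fingers move at their own pace and stop on an object; "squeeze" is the grip in N (left out, the last holds). Time passes only in rows, so rows that do not move let the fingers close. It gives the time, the measured TCP pose, the force, the opening and the grip force at its end, in the units of the state.
- robot.sense(): the state, without advancing time (a new reading comes with each control period).
- viewer.grab_frame(name): name is "scene" or "top"; returns the picture (480x640x3 uint8, blue, green, red); there is no depth.
- viewer.camera_info(name): a dict with "fx", "fy", "cx", "cy" (pixels), "dist_coeffs" ([k1, k2, p1, p2, k3] as OpenCV has them; the pictures are not rectified), "R" (3x3) and "t" (3): a world point X has camera coordinates R X + t. Camera axes: x right, y down, z forward; pixel columns grow to the right and rows downward; lengths in m; the calibration is good to about 2 mm. A picture is of the moment at which its call begins. camera_info takes no time and is no camera call.
- robot.finish_job(): hands the job in; it is judged then, once.
The state is a dict: "time_s": time; "joints": joint angles; "qd": joint speeds; "joint_efforts": joint torques, N m; "eef_pos": TCP position; "orientation": TCP orientation; "force": force on the tool from outside, world axes, zero at the start; "moment": the same for the moment, N m; "grip_width": opening from 0.0 (shut) to 1.0 (fully open); "grip_force": force on a finger pad.
Only numpy, scipy, OpenCV 4.12 (cv2) and the standard library are available. Lean on these libraries where they do the work, as an engineer would, in place of code of your own. Each camera call takes 0.05 s, during which the arm holds its last target. There are 200 camera calls.

### The job

Set the bench out for the next job: the watch lies dial up in the middle of the movement stand with the aluminium dust cover over it, the cover centred on the stand too; the oil pot stands midway between the movement stand and the screwdriver block; the black loupe stands straight in front of the movement stand, on the side of its clamp screw, 12 cm from the middle of the stand to the middle of the loupe. Everything stands upright, and the brass stake and the tweezers stay where they are.

Things in the scene. Friction and masses are not known exactly. Their poses are not given: they have to be found in the camera images.
- watch_center (a point): Loose. Watch head without strap: polished steel drum, diameter 40 mm, 14 mm high, white dial on its upper face, tiny brass crown at one side (ornament only). The point is its centre, 7 mm above its underside; z is up through the dial.
- cover_center (a point): Loose. Dust cover: aluminium cup, mouth down, outer diameter 72 mm at the rim, 68 mm at its flat top, 40 mm high, 3 mm wall (36 mm deep inside); on top an upright round wooden knob, diameter 16 mm, 22 mm high. The point lies on its axis half-way up the whole 62 mm: rim 31 mm below it, flat top (foot of the knob) 9 mm above it, knob top 31 mm above it. z is up.
- oilpot_center (a point): Loose. Lidded oil pot: plain steel cylinder, diameter 36 mm, 24 mm high, with a low domed lid and a tiny brass button on top, 36 mm high in all. The point is its centre, 18 mm above its underside; z is up.
- loupe_center (a point): Loose. Watchmaker's loupe: black tube, diameter 36 mm for its lower 28 mm, then narrowing to 27 mm, lens on top, 40 mm high in all. The point is its centre, 20 mm above its underside; z is up.
- stand: Fixed movement stand: square dark wood base 100 x 100 x 20 mm, on it a flat round brass table, diameter 84 mm, top 30 mm above the bench. A brass clamp screw (fixed) sticks out 20 mm at the front, 10 mm up. Origin: centre of the underside. Its -x points to the front (screw side, roughly to the robot); screwdriver block and parts box lie out along its +y and -y, either way, 250 mm between centres.
- block: Fixed screwdriver block: black block 60 x 100 mm, 45 mm high, with eight upright steel screwdrivers reaching up to 115 mm above the bench. Origin: centre of its underside. It stands to one side of the movement stand (left or right).
- partsbox: Fixed bystander: closed pale wooden parts box, 70 x 90 mm, 40 mm high. Origin: centre of its underside. It stands on the other side of the movement stand.
- stake: Loose bystander, to be left alone: brass disc of diameter 40 mm with a thin upright pin, 32 mm high in all, beyond the stand. Origin: centre of its underside.
- tweezers: Loose bystander, to be left alone: steel and brass tweezers lying flat, 120 x 10 mm, 6 mm high, beyond the stand. Origin: centre of the underside; x runs along its length.

How it is judged:
At the end, for the whole second after the job is handed in: Watch dial up on the stand, cover over it on the stand, both within 10 mm of its middle; oil pot within 15 mm each way of midway between stand and block; loupe within 15 mm each way of 120 mm in front of the stand; all upright within 4.5 degrees, at rest, released; stake and tweezers unmoved (horizontal distance between each of watch_center, cover_center and stand below 0.01 m and z of watch_center in the frame of stand between 0.033 and 0.041 m and z of cover_center in the frame of stand between 0.057 and 0.065 m and ((y of block in the frame of stand above 0 m and y of oilpot_center in the frame of stand between 0.11 and 0.14 m) or (y of block in the frame of stand below 0 m and y of oilpot_center in the frame of stand between -0.14 and -0.11 m)) and x of oilpot_center in the frame of stand between -0.015 and 0.015 m and height (world z) of oilpot_center between 0.014 and 0.022 m and x of loupe_center in the frame of stand between -0.135 and -0.105 m and y of loupe_center in the frame of stand between -0.015 and 0.015 m and height (world z) of loupe_center between 0.016 and 0.024 m and angle between each of watch_center, cover_center, oilpot_center, loupe_center's own z axis and vertical below 0.08 rad and linear speed of each of watch, cover, oilpot, loupe below 0.01 m/s); the robot touches nothing.
It fails at once if the brass stake or the tweezers were moved by more than 15 mm (distance of any of stake, tweezers from where it was at the start of the episode above 0.015 m).
It also fails if it takes over 112 s, if anything falls off the work surface, if the arm or the gripper's body presses on something with over 40 N, if the wrist force passes 120 N, or if a joint passes its speed limit or range.

## Working session

There is one attempt and no reset: what is moved stays moved. The work goes in short steps, Python scripts to look and compute and a tool call to move; the robot and the scene stay as the last step left them, time stands still between calls to the robot, and variables do not carry over. Pictures are saved under pics/ and viewed, at most 14 in all, crops included, and the job is handed in when it is done.

Besides the shell and the picture viewer there is one more tool, called as name(argument=value, ...) on one line, values as JSON. apply_moves: Moves the arm, as the interface text tells. Its arguments: {"type":"object","properties":{"motion":{"type":"string"},"squeeze":{"type":"number"}},"required":["motion"]}

```bash
mkdir -p pics; ls; python3 - <<'E'
from station import robot, viewer
import cv2,numpy as np
for n in("scene","top"):
    cv2.imwrite(f"pics/{n}0.png",viewer.grab_frame(n)); print(n,viewer.camera_info(n))
s=robot.sense();print(s,robot.pinch_z)
E
```

```text
pics
scene {'fx': 485.23459693595896, 'fy': 485.23459693595896, 'cx': 327.080617222267, 'cy': 241.97097904417947, 'dist_coeffs': array([0.03872788, 0.        , 0.        , 0.        , 0.        ]), 'R': array([[-0.68446438,  0.72895851,  0.01131388],
       [ 0.56838001,  0.54327737, -0.6178947 ],
       [-0.45656617, -0.41649633, -0.78617946]]), 't': array([ 0.42207159, -0.30350999,  1.43944161])}
top {'fx': 481.7561807100528, 'fy': 481.7561807100528, 'cx': 320.4728812725469, 'cy': 240.04164916031456, 'dist_coeffs': array([-0.00031154,  0.        ,  0.        ,  0.        ,  0.        ]), 'R': array([[ 0.0171322 , -0.99979945, -0.01037032],
       [-0.98371828, -0.01499904, -0.17909039],
       [ 0.17889893,  0.01326968, -0.98377797]]), 't': array([-0.00557789,  0.58657192,  1.17494641])}
{'time_s': 0.1, 'joints': array([-1.02680327,  0.50177021, -0.42676981,  1.55131683,  0.22080339,
        1.13828325, -0.21029582]), 'qd': array([ 2.58143928e-05, -3.05878452e-03, -3.47849731e-04, -6.31928401e-04,
       -1.76019421e-03,  3.71222857e-04, -1.65310467e-03]), 'joint_efforts': array([-1.13901848e-02, -5.67860806e+01, -5.83879352e+00, -2.79909968e+01,
       -6.91368012e-02,  2.41227594e-02,  3.55068005e-05]), 'eef_pos': array([0.1800166 , 0.62393749, 0.22578053]), 'orientation': array([[-9.60840164e-01,  2.77102689e-01, -5.28479333e-04],
       [ 2.77103188e-01,  9.60838755e-01, -1.64624706e-03],
       [ 5.16039388e-05, -1.72822360e-03, -9.99998505e-01]]), 'force': array([-0.62046788,  0.25746528, -0.72975353]), 'moment': array([ 0.00828556, -0.03306615,  0.04927854]), 'grip_force': 0.0, 'grip_width': 0.9987880482719904} -0.0188
```

View pics/scene0.png

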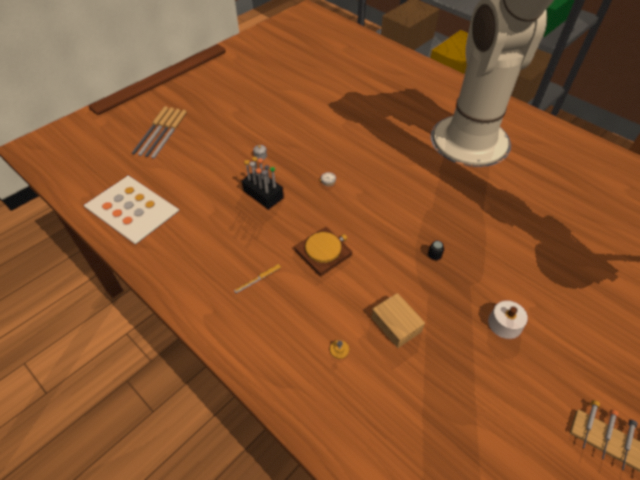

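View pics/top0.png

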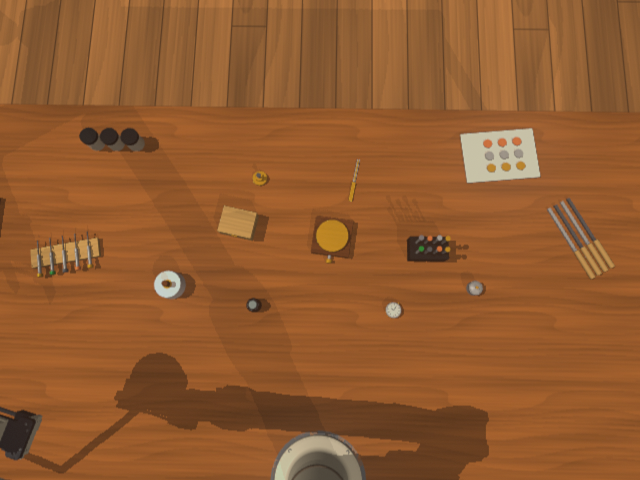

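The overview shows the stand at top-camera (333,236), block (429,248), watch (394,310), pot (475,288), cover (169,285), loupe (254,305), stake (260,178) and tweezers (354,182). I'll enlarge.

```bash
python3 - <<'E'
import cv2
im=cv2.imread("pics/top0.png")
for n,x in(("a",140),("b",300)):
    c=cv2.resize(im[190:340,x:x+200],None,fx=4,fy=4,interpolation=cv2.INTER_CUBIC)
    for i in range(0,200,20):
        cv2.putText(c,str(x+i),(i*4,10),0,.35,(255,255,255),1);cv2.line(c,(i*4,12),(i*4,20),(255,255,255),1)
    for i in range(0,150,10):
        cv2.putText(c,str(190+i),(0,i*4+4),0,.35,(255,255,255),1)
    cv2.imwrite(f"pics/crop_{n}.png",c)
E
```

```text
(no output)
```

View pics/crop_a.png

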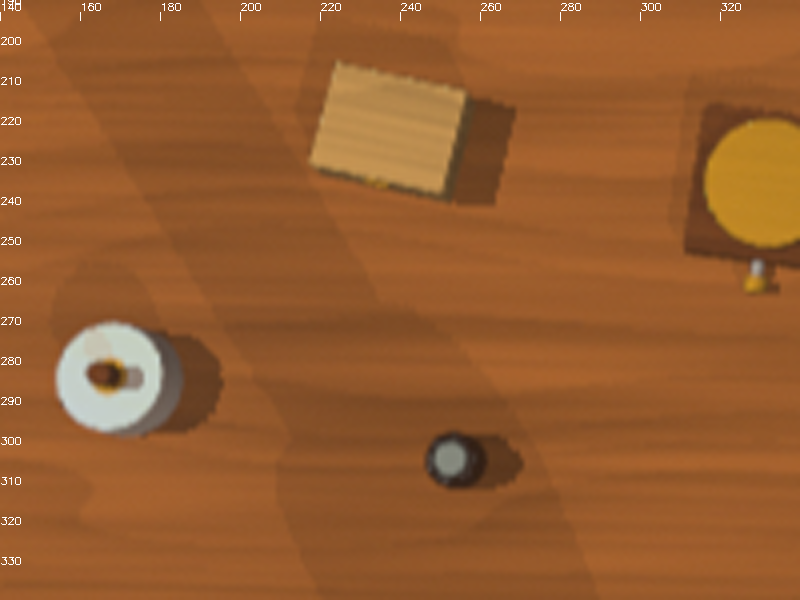

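View pics/crop_b.png

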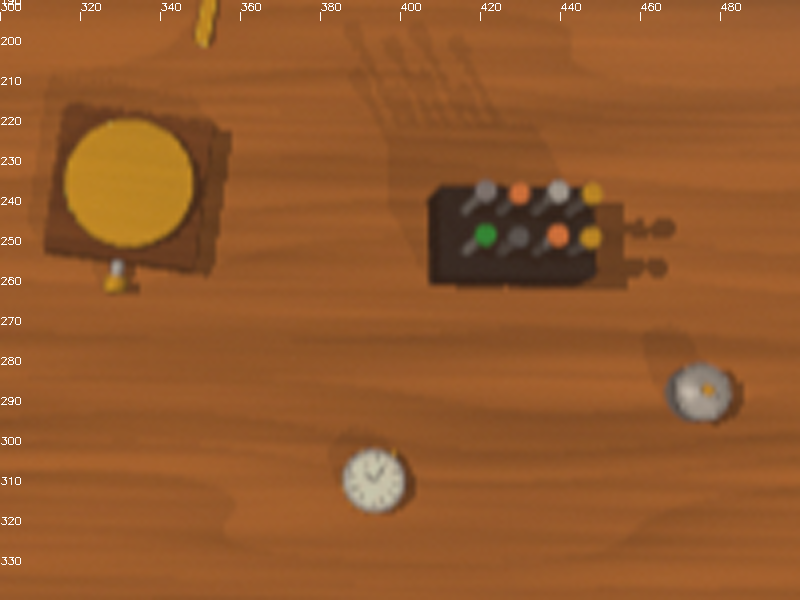

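Crop positions (4x): table (129,183)b, watch (375,481)b, pot button (708,391)b, loupe lens (450,459)a, cover top (109,377)a with knob (101,374)a, box top centre (389,128)a, screw tip (114,284)b, block top about (429–597,186–285)b.

```bash
cat > h.py <<'E'
from station import robot, viewer
import cv2,numpy as np
def ray(cam,u,v,z):
    c=viewer.camera_info(cam);K=np.array([[c['fx'],0,c['cx']],[0,c['fy'],c['cy']],[0,0,1]])
    p=cv2.undistortPoints(np.array([[[u,v]]],float),K,c['dist_coeffs'])[0,0]
    d=c['R'].T@np.r_[p,1];o=-c['R'].T@c['t'];return o+d*(z-o[2])/d[2]
def proj(cam,X):
    c=viewer.camera_info(cam);K=np.array([[c['fx'],0,c['cx']],[0,c['fy'],c['cy']],[0,0,1]])
    return cv2.projectPoints(np.array([X],float),cv2.Rodrigues(c['R'])[0],c['t'],K,c['dist_coeffs'])[0][0,0]
E
python3 - <<'E'
from h import *
f=lambda o,u,v,z:ray("top",(u+.5)/4-.5+o,(v+.5)/4-.5+190,z)
a,b=140,300
P=dict(table=f(b,129,183,.03),watch=f(b,375,481,.014),pot=f(b,708,391,.036),loupe=f(a,450,459,.04),cover=f(a,109,377,.04),knob=f(a,101,374,.062),box=f(a,389,128,.04),screw=f(b,114,284,.01),
 blk1=f(b,429,186,.045),blk2=f(b,597,186,.045),blk3=f(b,429,285,.045),
 baseTL=f(b,67,103,.02),baseBL=f(b,45,251,.02))
for k,v in P.items():print(k,v.round(4),proj("scene",v).round(1))
g=lambda p:np.degrees(np.arctan2(p[1],p[0])).round(1)
t=P['table'];d=P['box']-t;print(np.linalg.norm(d[:2]),'yaw',g([d[1],-d[0]]),g(t-P['screw']),g(P['baseTL']-P['baseBL']))
E
```

```text
table [ 0.6035 -0.0252  0.03  ] [323.3 245. ]
watch [ 0.4149 -0.1852  0.014 ] [328.3 176.7]
pot [ 0.474  -0.3931  0.036 ] [259.6 145.3]
loupe [0.4216 0.1734 0.04  ] [437.8 244.4]
cover [0.4697 0.3927 0.04  ] [510.7 314.1]
knob [0.4697 0.3905 0.062 ] [513.  308.1]
box [0.6343 0.2222 0.04  ] [398.3 314.5]
screw [ 0.5399 -0.0165  0.01  ] [343.6 237.2]
blk1 [ 0.6016 -0.2174  0.045 ] [268.3 199.2]
blk2 [ 0.6032 -0.3248  0.045 ] [239.7 178.6]
blk3 [ 0.5376 -0.2164  0.045 ] [287.  186.2]
baseTL [0.6587 0.0163 0.02  ] [319.9 271.3]
baseBL [0.5595 0.0288 0.02  ] [352.4 249.4]
0.24929082485797321 yaw -7.1 -7.8 -7.2
```

apply_moves(motion="0 0 0 -0.12 7; 0 0 0 -0.12 7; 0 0 0 -0.041 7; -1.8 -3.4 0 0 7; -1.8 -3.4 0 0 7; -1.8 -3.4 0 0 7; -1.8 -3.4 0 0 7; -1.8 -3.4 0 0 7; -1.8 -3.4 0 0 7; -1.8 -3.4 0 0 7; -1.8 -3.4 0 0 7; -1.8 -3.4 0 0 7", squeeze=15)

```text
time_s: 1.1
eef_pos: [0.3425, 0.3166, 0.2266]
orientation: [[-1.0, -0.0, -0.0], [-0.0, 1.0, -0.0], [0.0, -0.0, -1.0]]
force: [1.0, 0.2, -0.3]
grip_width: 0.763
grip_force: 0.0
```

apply_moves(motion="-1.98 -3.58 0 0 7; -1.98 -3.58 0 0 7; -1.98 -3.58 0 0 7; -1.97 -3.58 0 0 7; 0 0 3.5 0 7; 0 0 3.5 0 7; 0 0 3.5 0 7; 0 0 3.5 0 7; 0 0 3.5 0 7; 0 0 2.5 0 7; 0 0 1.5 0 7; 0 0 0.7 0 7")

```text
time_s: 2.1
eef_pos: [0.4192, 0.1746, 0.0022]
orientation: [[-1.0, -0.0, -0.005], [-0.0, 1.0, -0.002], [0.005, -0.002, -1.0]]
force: [-0.8, 0.5, 0.3]
grip_width: 0.76
grip_force: 0.0
```

```bash
cat >> h.py <<'E'
def snap(n,cam,u0,v0,w,h,k=4):
    im=viewer.grab_frame(cam);c=cv2.resize(im[v0:v0+h,u0:u0+w],None,fx=k,fy=k,interpolation=cv2.INTER_CUBIC);cv2.imwrite(f"pics/{n}.png",c)
E
python3 -c "
from h import *
snap('l1','scene',360,170,200,150)"
```

```text
(no output)
```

View pics/l1.png

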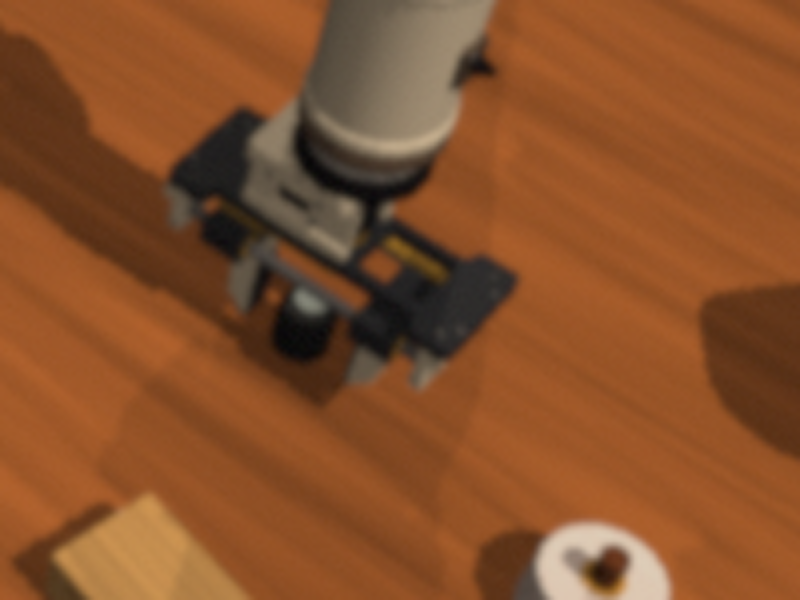

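The loupe (300,325 in the crop) stands between the two fingers. Closing.

apply_moves(motion="0 0 -0.1 0 2.8; 0 0 0 0 2.8; 0 0 0 0 2.8; 0 0 0 0 2.8; 0 0 0 0 2.8; 0 0 0 0 2.8; 0 0 0 0 2.8", squeeze=15)

```text
time_s: 2.73
eef_pos: [0.4219, 0.1755, 0.0064]
orientation: [[-1.0, -0.0, 0.001], [-0.0, 1.0, 0.0], [-0.001, 0.0, -1.0]]
force: [-0.5, -0.0, 6.1]
grip_width: 0.386
grip_force: 15.0
```

apply_moves(motion="0 0 -2.5 0 2.8; 0 0 -2.5 0 2.8; -1.25 -3.72 0 0 2.8; -1.25 -3.72 0 0 2.8; -1.25 -3.72 0 0 2.8; -1.25 -3.72 0 0 2.8; -1.25 -3.72 0 0 2.8; 0 0 0 0 2.8; 0 0 2 0 2.8; 0 0 1.5 0 2.8; 0 0 0.7 0 2.8; 0 0 0 0 2.8")

```text
time_s: 3.73
eef_pos: [0.4821, -0.0104, 0.0122]
orientation: [[-1.0, -0.0, -0.004], [-0.0, 1.0, 0.0], [0.004, 0.0, -1.0]]
force: [-0.8, 0.3, -1.3]
grip_width: 0.385
grip_force: 15.0
```

apply_moves(motion="0 0 0.3 0 2.8; 0 0 0.2 0 2.8; 0 0 0 0 2.8; 0 0 0 0 2.8")

```text
time_s: 4.07
eef_pos: [0.4842, -0.0104, 0.0092]
orientation: [[-1.0, -0.001, 0.001], [-0.001, 1.0, -0.0], [-0.001, -0.0, -1.0]]
force: [-0.0, -0.1, -1.7]
grip_width: 0.385
grip_force: 15.0
```

apply_moves(motion="0 0 0.2 0 2.8; 0 0 0 0 2.8; 0 0 0 0 2.8")

```text
time_s: 4.32
eef_pos: [0.4839, -0.0106, 0.0068]
orientation: [[-1.0, -0.0, 0.0], [-0.0, 1.0, -0.0], [-0.0, -0.0, -1.0]]
force: [-0.6, -0.2, -0.6]
grip_width: 0.386
grip_force: 15.0
```

apply_moves(motion="0 0 0.05 0 6; 0 0 0 0 6; 0 0 0 0 6; 0 0 0 0 6; 0 0 0 0 7; 0 0 -3 0 7; 0 0 -4 0 7; 0 0 -4 0 7; 0 0 -2 0 7; 0 0 0 0.12 7; 0 0 0 0.12 7; 0 0 0 0.12 7")

```text
time_s: 5.32
eef_pos: [0.4842, -0.0107, 0.1371]
orientation: [[-0.934, 0.358, 0.002], [0.358, 0.934, -0.0], [-0.002, 0.001, -1.0]]
force: [0.1, 0.3, -0.3]
grip_width: 0.767
grip_force: 0.0
```

apply_moves(motion="0 0 0 0.12 7; 0 0 0 0.12 7; 0 0 0 0.12 7; 0 0 0 0.12 7; 0 0 0 0.12 7; 0 0 0 0.12 7; 0 0 0 0.12 7; 0 0 0 0.12 7; 0 0 0 0.12 7; 0 0 0 0.125 7; 0 0 0 0 7")

```text
time_s: 6.23
eef_pos: [0.4838, -0.0105, 0.1362]
orientation: [[-0.002, 1.0, -0.0], [1.0, 0.002, -0.0], [-0.0, -0.0, -1.0]]
force: [-0.4, -0.7, 0.7]
grip_width: 0.764
grip_force: 0.0
```

apply_moves(motion="-3.5 -1.38 0 0 7; -3.5 -1.38 0 0 7; -3.5 -1.38 0 0 7; -3.5 -1.38 0 0 7; -3.47 -1.38 0 0 7; 0 0 0 0 7; 0 0 3.5 0 7; 0 0 3.5 0 7; 0 0 3.5 0 7; 0 0 1.8 0 7; 0 0 0.6 0 7; 0 0 0 0 7")

```text
time_s: 7.23
eef_pos: [0.4147, -0.185, 0.0058]
orientation: [[-0.008, 1.0, -0.003], [1.0, 0.008, 0.001], [0.001, -0.003, -1.0]]
force: [0.1, -0.8, 0.9]
grip_width: 0.76
grip_force: 0.0
```

```bash
python3 -c "
from h import *
print(robot.sense()['eef_pos'])
snap('w1','scene',260,110,200,150)"
```

```text
[ 0.41466041 -0.1850323   0.0058498 ]
```

View pics/w1.png

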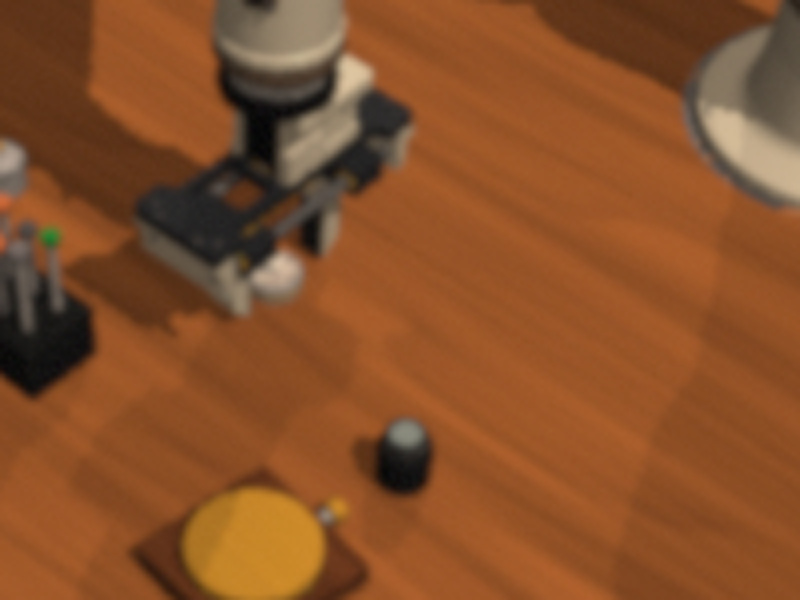

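The loupe stands upright ahead of the screw at crop (405,455), and the watch (278,275) is between the fingers.

apply_moves(motion="0 0 0.3 0 7; 0 0 0 0 7; 0 0 0 0 3.5; 0 0 0 0 3.5; 0 0 0 0 3.5; 0 0 0 0 3.5; 0 0 0 0 3.5; 0 0 0 0 3.5; 0 0 0 0 3.5", squeeze=12)

```text
time_s: 8.03
eef_pos: [0.416, -0.1857, 0.0044]
orientation: [[-0.006, 1.0, 0.0], [1.0, 0.006, -0.0], [-0.0, 0.0, -1.0]]
force: [0.0, 0.6, 4.0]
grip_width: 0.43
grip_force: 12.0
```

apply_moves(motion="0 0 -3 0 3.5; 0 0 -4 0 3.5; 0 0 -2 0 3.5; 2.67 3.12 0 0 3.5; 2.67 3.12 0 0 3.5; 2.67 3.12 0 0 3.5; 2.67 3.12 0 0 3.5; 2.67 3.12 0 0 3.5; 2.6 3.15 0 0 3.5; 0 0 0 0 3.5; 0 0 2 0 3.5; 0 0 2 0 3.5")

```text
time_s: 9.03
eef_pos: [0.6037, -0.0241, 0.0543]
orientation: [[-0.008, 1.0, 0.002], [1.0, 0.008, 0.0], [0.0, 0.002, -1.0]]
force: [-0.0, -0.7, -2.0]
grip_width: 0.431
grip_force: 12.0
```

apply_moves(motion="0 0 0 0 3.5; 0 0 0 0 3.5; 0 0 0 0 3.5")

```text
time_s: 9.28
eef_pos: [0.6024, -0.0254, 0.0546]
orientation: [[-0.006, 1.0, -0.0], [1.0, 0.006, -0.0], [-0.0, -0.0, -1.0]]
force: [0.5, -0.7, -1.4]
grip_width: 0.434
grip_force: 12.0
```

apply_moves(motion="0 0.1 1 0 3.5; 0 0 0.7 0 3.5; 0 0 0.1 0 3.5; 0 0 0 0 3.5; 0 0 0.1 0 3.5; 0 0 0 0 3.5; 0 0 0.1 0 3.5; 0 0 0 0 3.5; 0 0 0 0 3.5")

```text
time_s: 10.03
eef_pos: [0.6038, -0.0251, 0.0345]
orientation: [[-0.006, 1.0, 0.001], [1.0, 0.006, 0.0], [0.0, 0.001, -1.0]]
force: [-0.3, -0.4, -0.9]
grip_width: 0.426
grip_force: 12.0
```

apply_moves(motion="0 0 0.05 0 6; 0 0 0 0 6; 0 0 0 0 6; 0 0 0 0 6; 0 0 0 0 6; 0 0 -3 0 7; 0 0 -4 0 7; 0 0 -4 0 7; 0 0 -4 0 7; -3.6 -1.2 0 0 7; -3.6 -1.2 0 0 7; 0 0 0 0 7")

```text
time_s: 11.03
eef_pos: [0.5775, -0.1071, 0.1851]
orientation: [[0.004, 1.0, 0.0], [1.0, -0.004, -0.006], [-0.006, 0.0, -1.0]]
force: [-0.6, -1.6, -0.2]
grip_width: 0.762
grip_force: 0.0
```

apply_moves(motion="-3.69 -1.31 0 0 7; -3.69 -1.31 0 0 7; -3.69 -1.31 0 0 7; -3.69 -1.31 0 0 7; -3.69 -1.31 0 0 7; -3.69 -1.31 0 0 7; -3.69 -1.31 0 0 7; -3.69 -1.31 0 0 7; 0 0 0 0 7; 0 0 0 0 7; 0 0 0 0 7")

```text
time_s: 11.95
eef_pos: [0.4766, -0.3927, 0.1833]
orientation: [[-0.005, 1.0, -0.0], [1.0, 0.005, 0.001], [0.001, -0.0, -1.0]]
force: [-0.3, 0.2, -0.7]
grip_width: 0.76
grip_force: 0.0
```

apply_moves(motion="0 -0.25 3.5 0 7; 0 0 3.5 0 7; 0 0 3.5 0 7; 0 0 3.5 0 7; 0 0 2 0 7; 0 0 1.1 0 7; 0 0 0.5 0 7; 0 0 0.2 0 7; 0 0 0 0 7; 0 0 0 0 7")

```text
time_s: 12.78
eef_pos: [0.4757, -0.3937, 0.0073]
orientation: [[-0.006, 1.0, 0.002], [1.0, 0.006, -0.002], [-0.002, 0.002, -1.0]]
force: [-0.3, -0.1, -0.2]
grip_width: 0.765
grip_force: 0.0
```

```bash
python3 -c "
from h import *
snap('p1','scene',200,90,200,150)"
```

```text
(no output)
```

View pics/p1.png

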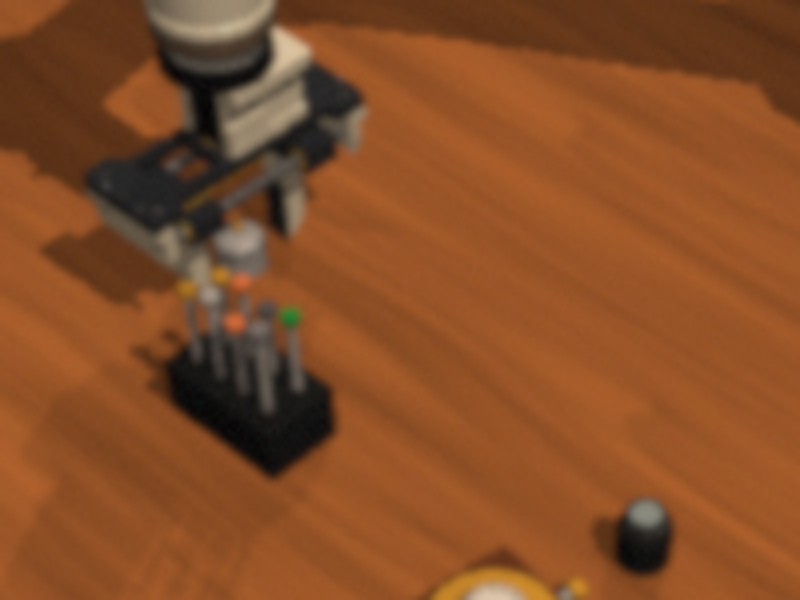

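The pot (240,248) is between the fingers, the loupe is upright, and the watch is on the table.

apply_moves(motion="0 0 0.2 0 2.8; 0 0 0 0 2.8; 0 0 0 0 2.8; 0 0 0 0 2.8; 0 0 0 0 2.8; 0 0 0 0 2.8; 0 0 0 0 2.8; 0 0 0 0 2.8", squeeze=15)

```text
time_s: 13.5
eef_pos: [0.4745, -0.3931, 0.0038]
orientation: [[-0.006, 1.0, 0.0], [1.0, 0.006, -0.0], [-0.0, 0.0, -1.0]]
force: [-0.1, 0.8, 0.5]
grip_width: 0.387
grip_force: 15.0
```

apply_moves(motion="0 0 -4 0 2.8; 0 0 -4 0 2.8; 0 0 -4 0 2.8; 0 0 -4 0 2.8; 3.48 1.64 0 0 2.8; 3.48 1.64 0 0 2.8; 3.48 1.64 0 0 2.8; 3.48 1.64 0 0 2.8; 3.48 1.64 0 0 2.8; 3.48 1.64 0 0 2.8; 3.44 1.64 0 0 2.8; 0 0 0 0 2.8")

```text
time_s: 14.5
eef_pos: [0.5915, -0.1375, 0.1634]
orientation: [[-0.018, 1.0, 0.002], [1.0, 0.018, 0.006], [0.006, 0.002, -1.0]]
force: [0.6, 1.6, -1.8]
grip_width: 0.385
grip_force: 15.0
```

apply_moves(motion="0 0 3.5 0 2.8; 0 0 3.5 0 2.8; 0 0 3.5 0 2.8; 0 0 3 0 2.8; 0 0 1.5 0 2.8; 0 0 0 0 2.8; 0 0 0 0 2.8; 0 0 0 0 2.8")

```text
time_s: 15.17
eef_pos: [0.5886, -0.1496, 0.0148]
orientation: [[-0.006, 1.0, 0.002], [1.0, 0.006, -0.0], [-0.0, 0.002, -1.0]]
force: [0.3, -0.6, -1.2]
grip_width: 0.388
grip_force: 15.0
```

apply_moves(motion="0 0 0.6 0 2.8; 0 0 0.2 0 2.8; 0 0 0.1 0 2.8; 0 0 0 0 2.8; 0 0 0.1 0 2.8; 0 0 0 0 2.8; 0 0 0 0 2.8")

```text
time_s: 15.75
eef_pos: [0.5877, -0.1491, 0.0038]
orientation: [[-0.006, 1.0, 0.0], [1.0, 0.006, 0.0], [0.0, 0.0, -1.0]]
force: [-0.2, 0.4, 0.0]
grip_width: 0.387
grip_force: 15.0
```

apply_moves(motion="0 0 0.05 0 6; 0 0 0 0 6; 0 0 0 0 6; 0 0 0 0 6; 0 0 0 0 6; 0 0 -3 0 6; 0 0 -4 0 6; 0 0 -4 0 6; 0 0 -4 0 6; 0 0 0 0 6; 3.86 -0.8 0 0 6; 3.86 -0.8 0 0 6")

```text
time_s: 16.75
eef_pos: [0.5719, -0.0747, 0.1545]
orientation: [[0.0, 1.0, 0.003], [1.0, -0.0, -0.002], [-0.002, 0.003, -1.0]]
force: [-1.5, 2.0, -0.1]
grip_width: 0.656
grip_force: 0.0
```

apply_moves(motion="3.86 -0.8 0 0 6; 3.86 -0.8 0 0 6; 3.86 -0.8 0 0 6; 3.86 -0.8 0 0 6; 3.86 -0.8 0 0 6; 3.86 -0.8 0 0 6; 3.86 -0.8 0 0 6; 3.86 -0.8 0 0 5; 3.86 -0.8 0 0 5; 3.86 -0.8 0 0 5; 3.86 -0.8 0 0 5; 3.86 -0.8 0 0 5")

```text
time_s: 17.75
eef_pos: [0.4717, 0.3923, 0.1532]
orientation: [[-0.006, 1.0, 0.0], [1.0, 0.006, 0.0], [0.0, 0.0, -1.0]]
force: [1.3, 0.2, -0.2]
grip_width: 0.539
grip_force: 0.0
```

apply_moves(motion="0 0 0 0 5; 0 0 0 0 5; 0 0 0 0 5; 0 0 0 0 5")

```text
time_s: 18.08
eef_pos: [0.4732, 0.3887, 0.1529]
orientation: [[-0.004, 1.0, 0.0], [1.0, 0.004, -0.001], [-0.001, 0.0, -1.0]]
force: [0.1, 0.4, -0.9]
grip_width: 0.541
grip_force: 0.0
```

apply_moves(motion="0.3 -0.35 3.5 0 5; 0 0 3.5 0 5; 0 0 2 0 5; 0 0 0.9 0 5; 0 0 0 0 5; 0 0 0 0 5; 0 0 0 0 5")

```text
time_s: 18.67
eef_pos: [0.4705, 0.3939, 0.056]
orientation: [[-0.005, 1.0, 0.002], [1.0, 0.005, 0.002], [0.002, 0.002, -1.0]]
force: [-0.5, 0.4, 1.0]
grip_width: 0.545
grip_force: 0.0
```

```bash
python3 -c "
from h import *
snap('c1','scene',430,220,200,150)"
```

```text
(no output)
```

View pics/c1.png

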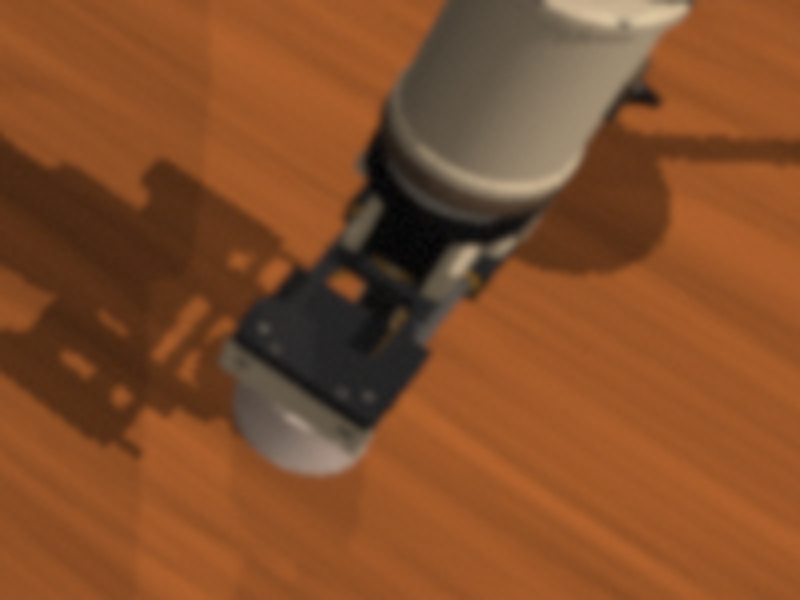

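The gripper hides the knob but sits centred above the cup. Lowering another centimetre and closing.

apply_moves(motion="0 0 0.7 0 5; 0 0 0.3 0 5; 0 0 0.1 0 5; 0 0 0 0 1; 0 0 0 0 1; 0 0 0 0 1; 0 0 0 0 1; 0 0 0 0 1; 0 0 0 0 1; 0 0 0 0 1; 0 0 0 0 1", squeeze=25)

```text
time_s: 19.63
eef_pos: [0.469, 0.3936, 0.0433]
orientation: [[-0.006, 1.0, 0.0], [1.0, 0.006, 0.0], [0.0, 0.0, -1.0]]
force: [0.8, 0.5, -0.2]
grip_width: 0.162
grip_force: 25.0
```

apply_moves(motion="0 0 -1 0 1; 0 0 -3 0 1; 0 0 -4 0 1; 0 0 -3 0 1; 0 0 0 0 1; 0 0 0 0 1; 0 0 0 0 1")

```text
time_s: 20.22
eef_pos: [0.4684, 0.3931, 0.1531]
orientation: [[-0.006, 1.0, -0.001], [1.0, 0.006, -0.0], [-0.0, -0.001, -1.0]]
force: [-0.6, -0.8, -2.4]
grip_width: 0.162
grip_force: 25.0
```

```bash
python3 -c "
from h import *
snap('c2','scene',430,190,200,150)"
```

```text
(no output)
```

View pics/c2.png

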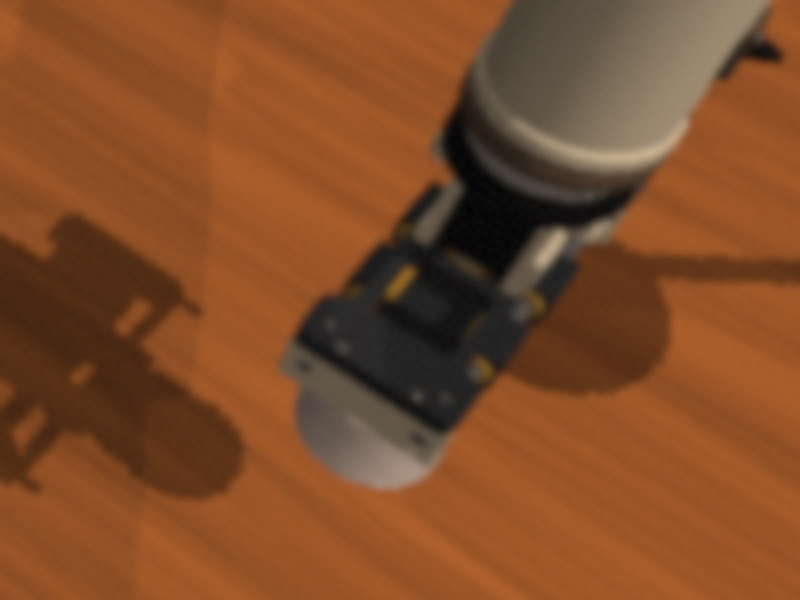

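apply_moves(motion="-3.8 1.2 0 0 1; -3.8 1.2 0 0 1; -3.8 1.2 0 0 1; -3.8 1.2 0 0 1; -3.8 1.2 0 0 1; -3.8 1.2 0 0 1; -3.8 1.2 0 0 1; -3.8 1.2 0 0 1; -3.8 1.2 0 0 1; -3.8 1.2 0 0 1; -3.8 1.2 0 0 1; 0 0 0 0 1")

```text
time_s: 21.27
eef_pos: [0.6037, -0.0361, 0.1516]
orientation: [[0.006, 1.0, -0.001], [1.0, -0.006, -0.007], [-0.007, -0.001, -1.0]]
force: [1.0, -2.5, -0.8]
grip_width: 0.165
grip_force: 25.0
```

apply_moves(motion="0 0 0 0 1; 0 0 0 0 1; 0 0 0 0 1; 0 0 0 0 1")

```text
time_s: 21.6
eef_pos: [0.6027, -0.0213, 0.1525]
orientation: [[-0.009, 1.0, -0.002], [1.0, 0.009, 0.001], [0.001, -0.002, -1.0]]
force: [-0.5, 0.5, -0.7]
grip_width: 0.164
grip_force: 25.0
```

```bash
python3 -c "
from h import *
snap('s1','scene',240,150,200,150)"
```

```text
(no output)
```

View pics/s1.png

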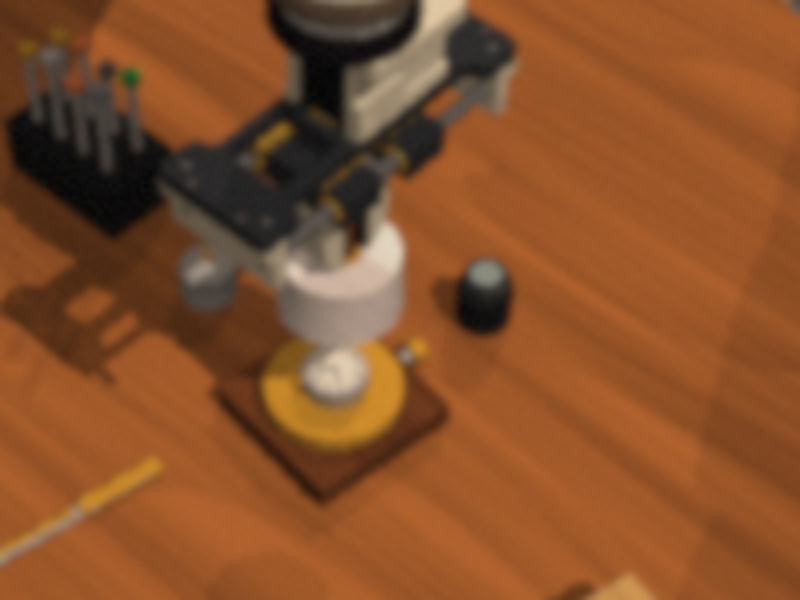

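The watch is centred on the table at crop (335,380), with the cover level above it. Lowering.

apply_moves(motion="0 0 2 0 1; 0 0 2 0 1; 0 0 1 0 1; 0 0 0 0 1; 0 0 0 0 1; 0 0 0 0 1; 0 0 0 0 1; 0 0 0 0 1; 0 0 0 0 1")

```text
time_s: 22.4
eef_pos: [0.604, -0.0237, 0.1041]
orientation: [[-0.006, 1.0, 0.001], [1.0, 0.006, 0.0], [0.0, 0.001, -1.0]]
force: [0.6, 0.5, -0.7]
grip_width: 0.161
grip_force: 25.0
```

apply_moves(motion="0 0 1.2 0 1; 0 0 1 0 1; 0 0 0.5 0 1; 0 0 0 0 1; 0 0 0 0 1; 0 0 0.2 0 1; 0 0 0 0 1; 0 0 0.1 0 1; 0 0 0 0 1; 0 0 0 0 1")

```text
time_s: 23.23
eef_pos: [0.6036, -0.0236, 0.0734]
orientation: [[-0.006, 1.0, 0.0], [1.0, 0.006, 0.0], [0.0, 0.0, -1.0]]
force: [0.0, -0.1, -0.9]
grip_width: 0.165
grip_force: 25.0
```

apply_moves(motion="0 0 0.05 0 1; 0 0 0 0 1; 0 0 0 0 3; 0 0 0 0 4; 0 0 0 0 4; 0 0 0 0 4; 0 0 0 0 4; 0 0 -2 0 4; 0 0 -3 0 4; 0 0 -4 0 4; 0 0 -4 0 4; 0 0 -4 0 4")

```text
time_s: 24.23
eef_pos: [0.6029, -0.0237, 0.2442]
orientation: [[-0.006, 1.0, -0.001], [1.0, 0.006, -0.0], [-0.0, -0.001, -1.0]]
force: [0.9, 0.1, -0.2]
grip_width: 0.436
grip_force: 0.0
```

apply_moves(motion="0 -4 -1 0 4; 0 -4 -1 0 4; 3.5 -1 0 0 4; 3.5 -1 0 0 4; 3.5 0 0 0 4; 3.5 0 0 0 4; 3.5 0 0 0 4; 3.5 0 0 0 4; 3.5 0 0 0 4; 3.5 0 0 0 4; 3.5 0 0 0 4; 0 0 0 0 4")

```text
time_s: 25.23
eef_pos: [0.499, 0.2999, 0.2626]
orientation: [[-0.016, 1.0, -0.001], [1.0, 0.016, 0.005], [0.005, -0.001, -1.0]]
force: [-0.3, 0.9, 0.9]
grip_width: 0.433
grip_force: 0.0
```

```bash
python3 -c "
from h import *
snap('f1','scene',240,150,200,150);snap('f2','top',300,190,200,150)"
```

```text
(no output)
```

View pics/f1.png

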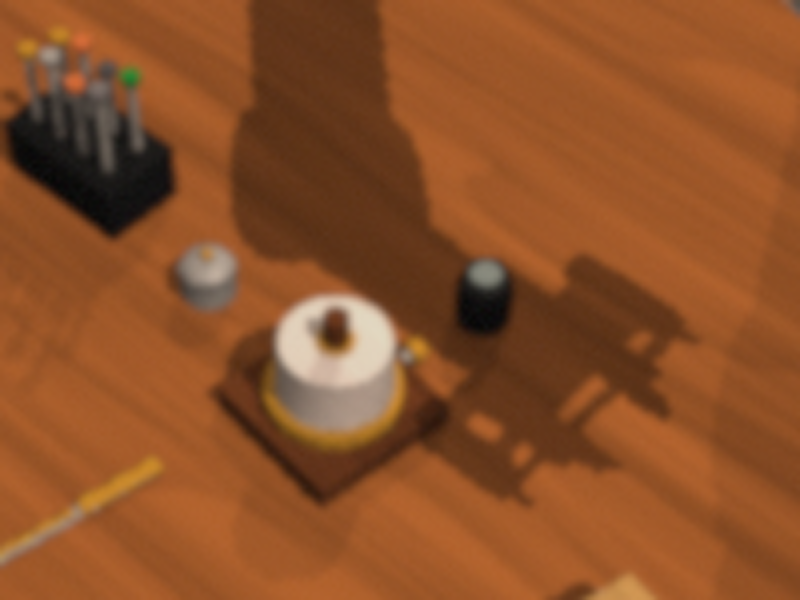

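View pics/f2.png

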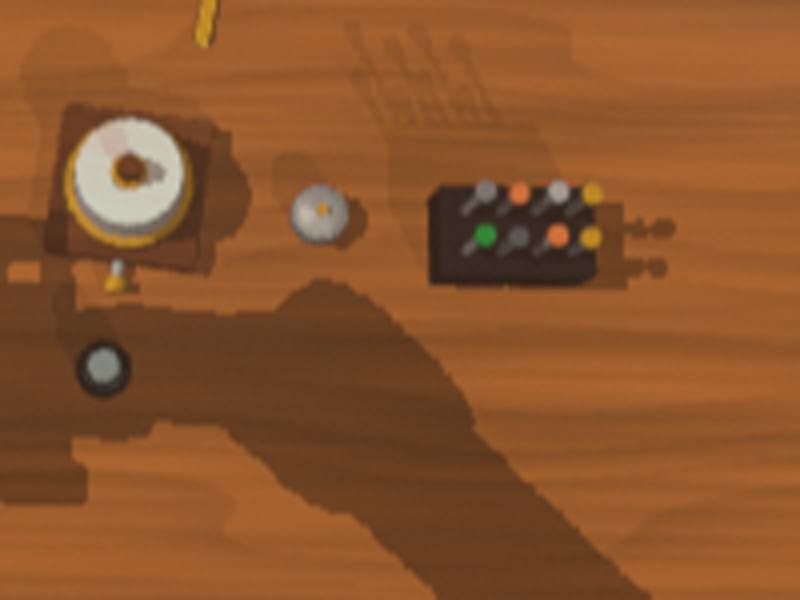

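All four are upright and released. In f2 the cover top is at (129,172), the pot button at (322,209) and the loupe lens at (103,366). Last numeric check, then hand in.

```bash
python3 - <<'E'
from h import *
f=lambda u,v,z:ray("top",(u+.5)/4-.5+300,(v+.5)/4-.5+190,z)
R=np.array([[.9923,-.1236],[.1236,.9923]]);s=np.array([.6035,-.0252]);ok=True
for k,p,t in(("cover",f(129,172,.07),(0,0)),("pot",f(322,209,.036),(0,-.125)),("loupe",f(103,366,.04),(-.12,0))):
    q=R@(p[:2]-s);print(k,q.round(4));ok&=np.abs(q-t).max()<.007
if ok: print(robot.finish_job())
E
```

```text
cover [-0.0007  0.0004]
pot [-0.0008 -0.1256]
loupe [-1.212e-01  1.000e-04]
the job is handed in; nothing more can be done
None
```

The job is done and handed in, with no verdict returned. By my last camera check the cover, oil pot and loupe are each within about 1.5 mm of target. The watch looked centred on the stand before the cover went on, everything looked upright, and I kept clear of the stake and tweezers. It took about 25 s of the 112 s.

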